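# Pack the red-capped handpiece for service

### The job

Pick the handpiece with the red end cap out of the tool caddy, reaching in at a slant under the strip lamp, and lay it flat and lengthwise on the base of the cardboard carton without dropping it. Then fold the carton's three open side panels fully upright around it. Leave the other tools in the caddy and do not disturb the two bottles.

Things in the scene. Friction and masses are not known exactly. Their poses are not given: they have to be found in the camera images.
- red_handpiece: The one to pack: lab handpiece lying flat, 125 mm long in x: red end cap x -63 to -47 mm, dark squared grip -47 to +39 mm (cap and grip 26 mm wide, 28 mm high), stepped round steel nose +39 to +63 mm (19 mm and thinner, axis 14 mm up). Origin: centre of the underside, mid-length. About 0.16 kg. In the caddy, its cap to the robot's right.
- blue_handpiece: Not to be packed: lab handpiece lying flat, 125 mm long in x: blue end cap x -63 to -47 mm, dark squared grip -47 to +39 mm (cap and grip 26 mm wide, 28 mm high), stepped round steel nose +39 to +63 mm (19 mm and thinner, axis 14 mm up). Origin: centre of the underside, mid-length. About 0.16 kg.
- brush: Brush in the caddy, about 130 mm long along its x, up to 30 mm wide; leave it there. Origin: underside, about mid-length.
- spatula: Spatula in the caddy, 160 mm long along its x, wooden handle 16 mm wide and 14 mm high, thin steel blade 22 mm wide, lying along the caddy's +y wall; leave it there. Origin: underside, about mid-length.
- caddy: Fixed grey open tool caddy, 300 (x) x 240 mm (y) outside, 35 mm high, walls and floor 5 mm thick. Origin: centre of its underside, on the bench. Handpieces and brush lie on its floor (5 mm above the bench) along y, in three lanes 80 mm apart in any order; the spatula lies along the +y wall.
- lamp (a point): Centre of the underside of the flat silver strip lamp fixed over the caddy, 157 mm above the bench: 56 mm wide (caddy y -28 to +28 mm), 316 mm long along caddy x, 23 mm thick, on two upright posts (6 x 24 mm) on the outer faces of the caddy's x ends. It bars a straight-down reach; lean the tool along y, to either side of it.
- carton: Fixed brown carton blank on the bench: base 110 mm (x) by 170 mm (y), 4 mm thick; far (+x) wall already up, 54 mm high, inner face at x = +51 mm. Near (-x), left (+y) and right (-y) panels half open. Origin: centre of the base's underside. The handpiece lies lengthwise when its long axis runs along y, either way round.
- flap_near (a joint): angle of the near (-x, towards the robot) panel: 0 flat outwards, 1.57 upright (hard stop); starts 0.4 to 0.75. 50 mm from crease to free edge, 168 mm along the crease, 4 mm thick. Crease: carton x = -55 mm, 4 mm above the bench. Stiff: stays where left, moves with about 1 N at the edge. Swing it up from outside with shut fingers that follow the edge's arc; a level push may jam.
- flap_left (a joint): angle of the left (+y) panel: 0 flat outwards, 1.57 upright (hard stop); starts 0.4 to 0.75. 50 mm from crease to free edge, 108 mm along the crease, 4 mm thick. Crease: carton y = +85 mm, 4 mm above the bench. Stiff: stays where left, moves with about 1 N at the edge. Swing it up from outside with shut fingers that follow the edge's arc; a level push may jam.
- flap_right (a joint): angle of the right (-y) panel: 0 flat outwards, 1.57 upright (hard stop); starts 0.4 to 0.75. 50 mm from crease to free edge, 108 mm along the crease, 4 mm thick. Crease: carton y = -85 mm, 4 mm above the bench. Stiff: stays where left, moves with about 1 N at the edge. Swing it up from outside with shut fingers that follow the edge's arc; a level push may jam.
- flap_near_edge (a point): middle of the free edge of the near panel
- flap_left_edge (a point): middle of the free edge of the left panel
- flap_right_edge (a point): middle of the free edge of the right panel
- pink_bottle: Loose pink bottle, 48 mm across, 105 mm high, standing beyond the work. Origin: centre of its underside.
- white_bottle: Loose white bottle with a red cap, 44 mm across, 100 mm high, standing beyond the work. Origin: centre of its underside.
Things that resemble listed ones, but are neither listed nor needed, are in the scene too. What is shaped like the red_handpiece but turquoise or yellow is not meant.

How it is judged:
By the outcome, as a careful person would: the job done as asked, in the order asked, and still so for the second after the job is handed in, with the robot touching nothing.
It also fails if it takes over 72 s, if anything falls off the work surface, if the arm or the gripper's body presses on something with over 40 N, if the wrist force passes 120 N, or if a joint passes its speed limit or range.

### The arm

A 6-joint arm with a two-finger parallel gripper is mounted at the origin on the work surface. World frame = base frame: x ahead of the robot, y to its left, z up, the work surface at z = 0. Lengths are in mm, angles in rad, forces in N, time in s.
With the tool pointing down it reaches from about 325 to 875 mm from the base axis. Payload 4.4 kg.
Tool frame: the origin (TCP) lies on the centre line of the jaws, within the pads' length; the fingertips stand ahead of it and the grasp point (between the pads) lies 6 mm ahead of it (ctrl.tcp_to_tips is the z of the fingertips in the tool frame, in mm); z points along the fingers, y is the direction in which the jaws open and shut (so a half turn about z gives the same grasp; the last joint's range is limited). The gripper opens to 85 mm and grips with 20 to 120 N. Pads are 22 mm wide; open, the fingers measure 114 mm over their backs; the gripper's body (76 mm by 85 mm) begins 54 mm behind the grasp point. The pads swing forward as they close: fully open they stand 13 mm farther back than shut.
Start: joints at [-1.296, 0.207, 1.542, -0, 1.393, -0.15], TCP at [236.968, -523.902, 256.282] pointing down, gripper open.
Joint ranges: [-2.73, 2.73], [-0.86, 2.22], [0.23, 2.46], [-1.11, 4.25], [0.08, 2.63], [-2.82, 2.82]. Speed limits (rad/s): [2.79, 2.79, 3.14, 3.14, 3.14, 3.14].

### API

Orientations are given as a 3x3 rotation matrix whose columns are the frame's x, y, z axes.
In Python, from plant import ctrl, sensors, optics gives the robot as it stands. Calls block until the motion is done:
- ctrl.move_ptp(position, orientation): joint-space move of the TCP to a pose.
- ctrl.move_l(position, rot=None, vel=150, threshold=None): straight line of the TCP; rot=None keeps the orientation; vel is the mean speed in mm/s. With threshold (N) it stops when the force on the tool has changed by that much, and returns True; else False.
- ctrl.set_joints(angles): joint-space move.
- ctrl.gripper_to(opening, force=None): finger opening in mm; force is the grip in N (None keeps the last); returns when the fingers have stopped.
- ctrl.hold(seconds).
- ctrl.solve_ik(position, orientation): joint angles nearest the present ones, or None.
- sensors.read_state(): the state.
- optics.grab_frame(name): name is "scene" or "top" or "wrist"; returns (picture, depth): 480x640x3 uint8, red, green, blue; 480x640 float32, mm along the optical axis (not along the pixel's ray), 0 where there is no reading.
- optics.camera_params(name): a dict with "mtx" (3x3 intrinsics, pixels), "R" (3x3) and "t" (3): a world point X has camera coordinates R X + t; the wrist camera has in their place "T_tool_cam" (4x4, takes a point from camera to tool coordinates, whose origin is the TCP and whose axes are the flange's). Camera axes: x right, y down, z forward; pixel columns grow to the right and rows downward; lengths in mm; the calibration is good to about 2 mm. A picture is of the moment at which its call begins: read the wrist's pose just before it. camera_params takes no time and is no camera call.
A pose or a line that the arm cannot do raises ctrl.MotionError and nothing moves.
- ctrl.finish_job(): hands the job in, once; it reports no verdict.
The state is a dict: "t": time; "q": joint angles; "qvel": joint speeds; "tau": joint torques, N m; "eef_pos": TCP position; "eef_rot": TCP orientation; "force": force on the tool from outside, world axes, zero at the start; "wrist_torque": the same for the moment, N m; "grip_width": finger opening in mm.
Only numpy, scipy, OpenCV 4.12 (cv2) and the standard library are available. Lean on these libraries where they do the work, as an engineer would, in place of code of your own. Each camera call takes 0.05 s, during which the arm holds its last target.

## Working session

There is one attempt and no reset: what is moved stays moved. The work goes in short steps, each a Python script; the robot and the scene stay as the last script left them, time stands still between calls to the robot, and variables do not carry over. Pictures are saved under pics/ and viewed, and the job is handed in when it is done.

```bash
ls; mkdir -p pics; python3 - <<'E'
from plant import ctrl, sensors, optics
import cv2,numpy as np
s=sensors.read_state();print(s['t'],s['q'],s['eef_pos'],s['grip_width'],ctrl.tcp_to_tips)
for n in ['scene','top']:
    p,d=optics.grab_frame(n);cv2.imwrite(f'pics/{n}0.png',p[:,:,::-1]);np.savez(f'{n}0.npz',p=p,d=d)
    c=optics.camera_params(n);print(n,c)
print(optics.camera_params('wrist'))
E
```

```text
pics
0.0 [-1.29649493e+00  2.07454171e-01  1.54299019e+00  1.09745222e-05
  1.39351013e+00 -1.50492578e-01] [ 236.77603111 -523.19774042  255.08912197] 85.38392650998667 25.0
scene {'mtx': array([[445.47630214,   0.        , 323.94912339],
       [  0.        , 445.47630214, 236.24255469],
       [  0.        ,   0.        ,   1.        ]]), 'R': array([[ 0.86674192,  0.49852459,  0.01522107],
       [ 0.27912245, -0.45954282, -0.84315542],
       [-0.41333897,  0.73504668, -0.53745443]]), 't': array([-496.53439226,  -58.76090697, 1147.26007896])}
top {'mtx': array([[519.13343442,   0.        , 321.42633467],
       [  0.        , 519.13343442, 240.94857575],
       [  0.        ,   0.        ,   1.        ]]), 'R': array([[ 0.00979025, -0.9996484 ,  0.02464189],
       [-0.99800263, -0.01130623, -0.06215242],
       [ 0.06240917, -0.02398418, -0.99776242]]), 't': array([  -9.22234346,  577.75612189, 1120.19434611])}
{'mtx': array([[345.45188235,   0.        , 322.19550586],
       [  0.        , 345.45188235, 235.42525972],
       [  0.        ,   0.        ,   1.        ]]), 'T_tool_cam': array([[ 4.25906210e-04, -9.63929134e-01, -2.66158679e-01,
         6.75632450e+01],
       [ 9.99999874e-01,  4.81086044e-04, -1.42120847e-04,
        -9.46568240e-01],
       [ 2.65039651e-04, -2.66158585e-01,  9.63929218e-01,
        -1.16696407e+02],
       [ 0.00000000e+00,  0.00000000e+00,  0.00000000e+00,
         1.00000000e+00]])}
```

View pics/scene0.png

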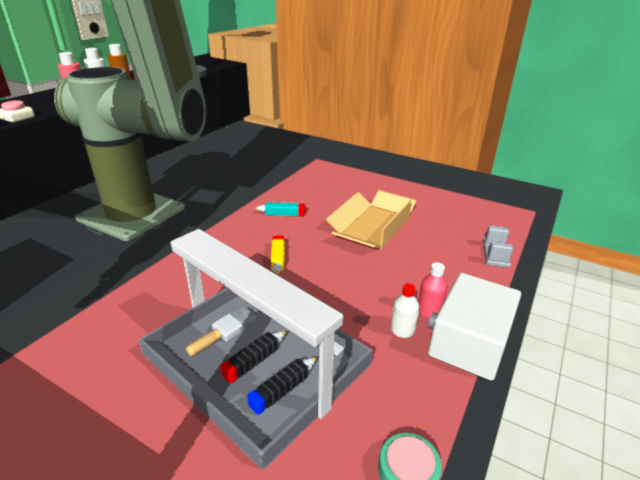

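View pics/top0.png

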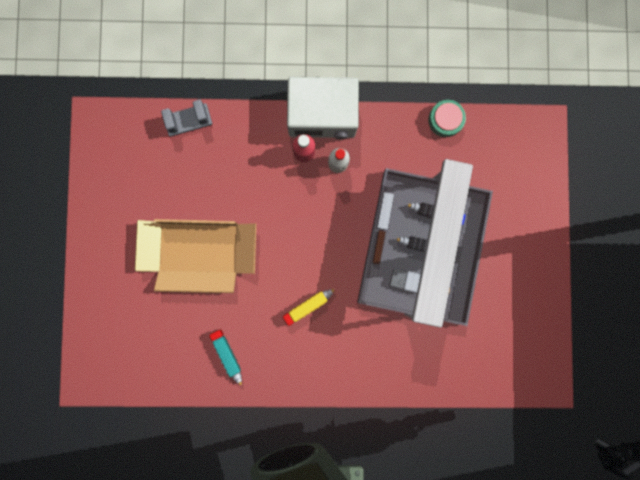

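The scene view shows the red-capped handpiece in the middle lane, cap at about (230,372), the lamp across the caddy and the carton at (372,218). The top view shows the caddy at about (425,250) turned roughly 8°, and the carton at (197,257). Next I enlarge both areas for corners.

```bash
python3 - <<'E'
import cv2,numpy as np
p=np.load('top0.npz')['p'][:,:,::-1];q=np.load('scene0.npz')['p'][:,:,::-1]
a=cv2.resize(p[205:305,120:270],None,fx=5,fy=5,interpolation=cv2.INTER_CUBIC)
b=cv2.resize(p[155:335,345:505],None,fx=3.3,fy=3.3,interpolation=cv2.INTER_CUBIC)
c=cv2.resize(q[180:260,310:430],None,fx=6,fy=6,interpolation=cv2.INTER_CUBIC)
d=cv2.resize(q[225:465,135:380],None,fx=2.5,fy=2.5,interpolation=cv2.INTER_CUBIC)
for n,i in zip('abcd',(a,b,c,d)): cv2.imwrite(f'pics/c_{n}.png',i)
E
```

```text
(no output)
```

View pics/c_a.png

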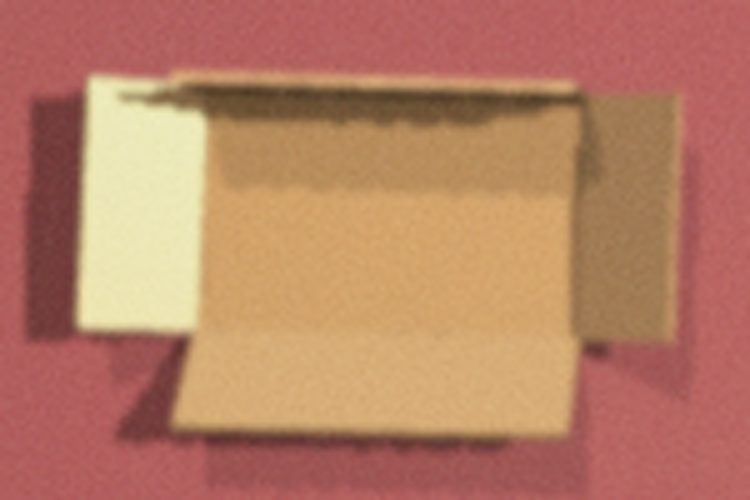

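View pics/c_b.png

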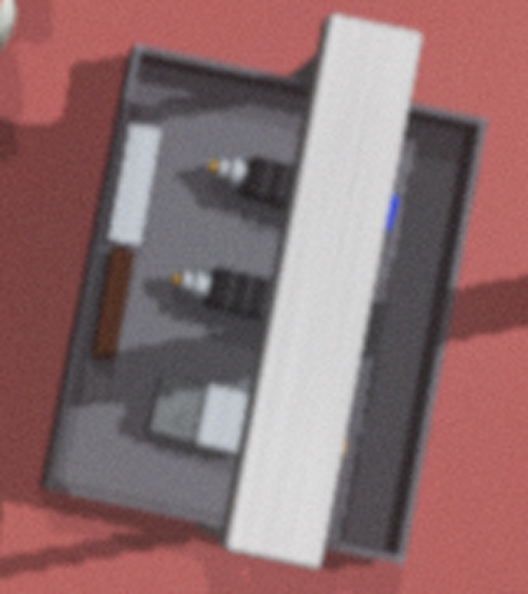

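View pics/c_d.png

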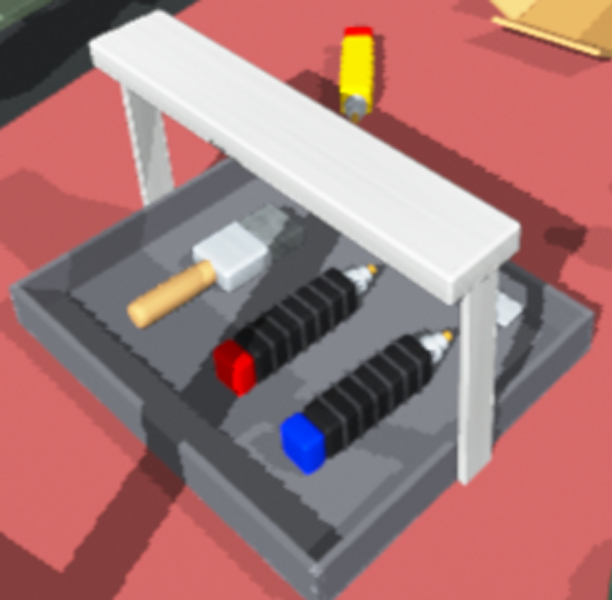

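```bash
cat > H.py <<'E'
import numpy as np, cv2
from plant import ctrl, sensors, optics
def ray(cam,uv):
    c=optics.camera_params(cam);R=c['R'];t=c['t']
    d=R.T@np.linalg.inv(c['mtx'])@np.array([uv[0],uv[1],1.]);o=-R.T@t
    return o,d/np.linalg.norm(d)
def onz(cam,uv,z):
    o,d=ray(cam,uv);return o+d*(z-o[2])/d[2]
def proj(cam,X):
    c=optics.camera_params(cam);x=c['mtx']@(c['R']@np.array(X,float)+c['t']);return x[:2]/x[2]
def tri(r1,r2):
    (o1,d1),(o2,d2)=r1,r2
    A=np.stack([d1,-d2],1);s=np.linalg.lstsq(A,o2-o1,rcond=None)[0]
    a=o1+s[0]*d1;b=o2+s[1]*d2;return (a+b)/2,np.linalg.norm(a-b)
def wray(uv,pos,rot):
    c=optics.camera_params('wrist');T=c['T_tool_cam']
    d=rot@T[:3,:3]@np.linalg.inv(c['mtx'])@np.array([uv[0],uv[1],1.]);o=np.array(pos)+rot@T[:3,3]
    return o,d/np.linalg.norm(d)
E
python3 - <<'E'
from H import *
np.set_printoptions(precision=1,suppress=True)
B=lambda x,y:(345+x/3.3-.35,155+y/3.3-.35)
A=lambda x,y:(120+x/5-.4,205+y/5-.4)
D=lambda x,y:(135+x/2.5-.3,225+y/2.5-.3)
cor=[onz('top',B(*p),35) for p in [(137,45),(484,122),(400,560),(43,488)]]
cor=np.array(cor);print('caddy rim',cor,cor.mean(0));
print(np.linalg.norm(np.diff(cor[[0,1,2,3,0]],axis=0),axis=1))
print('scene rim', [onz('scene',D(*p),35) for p in [(15,293),(322,572),(592,318)]])
print('nose',onz('top',B(175,278),19),onz('scene',D(374,268),19),tri(ray('top',B(175,278)),ray('scene',D(374,268))))
print('cap bottom/top end corners scene top z33',[onz('scene',D(*p),33) for p in [(216,349),(245,363),(253,342),(222,335)]])
print('carton base', [onz('top',A(*p),4) for p in [(195,332),(578,338)]])
print('far top', [onz('top',A(*p),58) for p in [(172,75),(578,83)]],[onz('top',A(*p),54) for p in [(172,75),(578,83)]])
for n,ps in dict(near=[(172,432),(570,436)],left=[(88,75),(78,330)],right=[(682,95),(675,342)]).items():
    print(n,[[onz('top',A(*p),z) for p in ps] for z in (4,30)])
o,d=ray('top',(200,257));print(o)
t=np.load('top0.npz')['d'];s=np.load('scene0.npz')['d'];print(t[257,197],s[218,372],(t>0).mean())
E
```

```text
caddy rim [[ 737.5 -142.7   35. ]
 [ 689.2 -373.9   35. ]
 [ 400.4 -315.6   35. ]
 [ 445.1  -81.9   35. ]] [ 568.1 -228.5   35. ]
[236.2 294.7 237.9 298.6]
scene rim [array([ 410.4, -317.3,   35. ]), array([ 696.9, -371.2,   35. ]), array([ 743.4, -144.5,   35. ])]
nose [ 584.2 -170.8   19. ] [ 588.7 -165.8   19. ] (array([ 586.8, -168.7,   20.5]), np.float64(6.478275979409568))
cap bottom/top end corners scene top z33 [array([ 552.3, -285.5,   33. ]), array([ 574.8, -284.9,   33. ]), array([ 568.4, -269.4,   33. ]), array([ 548. , -274.9,   33. ])]
carton base [array([508.6, 353.4,   4. ]), array([507.6, 185.8,   4. ])]
far top [array([616.3, 350.7,  58. ]), array([615. , 180.4,  58. ])] [array([616.7, 351.9,  54. ]), array([615.4, 181. ,  54. ])]
near [[array([464.8, 362.1,   4. ]), array([464.6, 188.5,   4. ])], [array([465.7, 354.5,  30. ]), array([465.5, 184.8,  30. ])]]
left [[array([621.3, 403.5,   4. ]), array([508.9, 404.3,   4. ])], [array([618.7, 395. ,  30. ]), array([508.9, 395.7,  30. ])]]
right [[array([615.6, 142. ,   4. ]), array([506.2, 143.2,   4. ])], [array([613.1, 139.4,  30. ]), array([506.3, 140.5,  30. ])]]
[ 506.8   24.2 1153.8]
1144.6119 1138.294 0.99615234375
```

View pics/c_c.png

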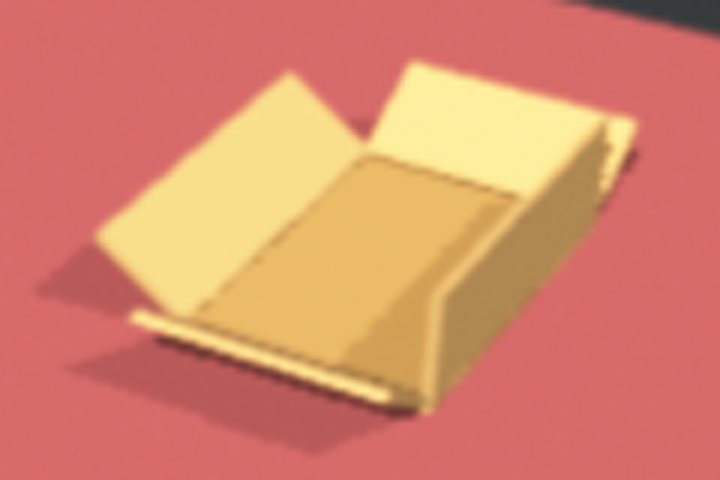

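The carton crop confirms all three panels about half open and the far wall up. Caddy is centred at about (570,-229) with yaw -0.2, carton at about (562,268) with yaw near 0. Now I check whether the planned poses are reachable.

```bash
cat >> H.py <<'E'
def lean(u,th,flip=False):
    """tool leaning: body towards horizontal u, angle th from vertical; tool x = outward side"""
    u=np.array([u[0],u[1],0.]);u/=np.linalg.norm(u);Z=np.array([0,0,1.])
    z=-np.cos(th)*Z-np.sin(th)*u
    x=np.cos(th)*u-np.sin(th)*Z
    if flip: x=-x
    return np.stack([x,np.cross(z,x),z],1)
def leany(u,th,s=1):
    u=np.array([u[0],u[1],0.]);u/=np.linalg.norm(u);Z=np.array([0,0,1.])
    z=-np.cos(th)*Z-np.sin(th)*u
    y=s*(np.cos(th)*u-np.sin(th)*Z)
    return np.stack([np.cross(y,z),y,z],1)
E
python3 - <<'E'
from H import *
np.set_printoptions(precision=2,suppress=True)
def t(n,p,R): print(n,ctrl.solve_ik(np.array(p,float),R))
u=np.array([.2,.98]);u/=np.linalg.norm(u);
hc=np.array([574.5,-227])
for s in (1,-1):
    R=lean(s*u,.6)
    g=np.r_[hc+s*12*u,33]
    t(('grasp',s),g,R);t('pre',g-150*R[:,2],R)
    Rc=lean((0,s),.6);g=np.array([557,268+s*12,35.])
    t(('place',s),g,Rc);t('preplace',g-120*Rc[:,2],Rc)
C=np.array([562,268])
for n,d,L in (('near',(-1,0),55),('left',(0,1),85),('right',(0,-1),85)):
    d=np.array(d,float)
    for f,R in (('x',lean(d,.6)),('xf',lean(d,.6,True)),('y',leany(d,.6,1)),('y-',leany(d,.6,-1))):
        for off,h in ((48,25),(0,55)):
            tip=np.r_[C+d*(L+off),h]; t((n,f,off),tip-25*R[:,2],R)
E
```

```text
('grasp', 1) [-0.23  0.63  1.6  -0.72  1.03  0.39]
pre [-0.09  0.47  1.53 -0.63  1.28  0.33]
('place', 1) [ 0.55  0.78  1.31 -0.51  1.42  0.73]
preplace [ 0.63  0.74  1.15 -0.47  1.63  0.69]
('grasp', -1) [-0.77  0.72  1.43  0.51  1.37  2.38]
pre [-0.87  0.62  1.29  0.46  1.63  2.41]
('place', -1) [0.01 0.55 1.72 0.73 1.   2.7 ]
preplace [-0.11  0.37  1.72  0.65  1.2   2.74]
('near', 'x', 48) [ 0.54  0.26  2.16 -1.    0.35 -0.14]
('near', 'x', 0) [ 0.48  0.25  2.07 -0.77  0.38 -0.43]
('near', 'xf', 48) None
('near', 'xf', 0) [ 0.48  0.25  2.07 -0.77  0.38  2.71]
('near', 'y', 48) [ 0.54  0.26  2.16 -1.    0.35 -1.71]
('near', 'y', 0) [ 0.48  0.25  2.07 -0.77  0.38 -2.  ]
('near', 'y-', 48) [ 0.54  0.26  2.16 -1.    0.35  1.43]
('near', 'y-', 0) [ 0.48  0.25  2.07 -0.77  0.38  1.14]
('left', 'x', 48) [ 0.69  0.94  0.99 -0.45  1.62  0.77]
('left', 'x', 0) [ 0.65  0.84  1.11 -0.47  1.58  0.73]
('left', 'xf', 48) [ 0.69  0.94  0.99 -0.45  1.62 -2.38]
('left', 'xf', 0) [ 0.65  0.84  1.11 -0.47  1.58 -2.41]
('left', 'y', 48) [ 0.69  0.94  0.99 -0.45  1.62 -0.8 ]
('left', 'y', 0) [ 0.65  0.84  1.11 -0.47  1.58 -0.84]
('left', 'y-', 48) [ 0.69  0.94  0.99 -0.45  1.62  2.34]
('left', 'y-', 0) [ 0.65  0.84  1.11 -0.47  1.58  2.3 ]
('right', 'x', 48) [-0.23  0.53  1.73  0.65  1.13  2.55]
('right', 'x', 0) [-0.15  0.48  1.73  0.66  1.14  2.65]
('right', 'xf', 48) [-0.23  0.53  1.73  0.65  1.13 -0.59]
('right', 'xf', 0) [-0.15  0.48  1.73  0.66  1.14 -0.5 ]
('right', 'y', 48) [-0.23  0.53  1.73  0.65  1.13  0.98]
('right', 'y', 0) [-0.15  0.48  1.73  0.66  1.14  1.08]
('right', 'y-', 48) [-0.23  0.53  1.73  0.65  1.13 -2.16]
('right', 'y-', 0) [-0.15  0.48  1.73  0.66  1.14 -2.07]
```

```bash
python3 - <<'E'
from H import *
u=np.array([.2,.98]);u/=np.linalg.norm(u);hc=np.array([574.5,-227])
R=lean(u,.6);g=np.r_[hc+12*u,33]
D=np.array([[0,1,0],[1,0,0],[0,0,-1.]])
ctrl.move_ptp(np.array([430,-20,330.]),lean((0,1),.3));print(sensors.read_state()['t'])
ctrl.move_ptp(g-190*R[:,2],R)
s=sensors.read_state();print(s['t'],s['eef_pos'],s['force'])
p,d=optics.grab_frame('wrist');cv2.imwrite('pics/w1.png',p[:,:,::-1]);np.savez('w1.npz',p=p,d=d,pos=s['eef_pos'],rot=s['eef_rot'])
E
```

```text
2.0583
3.0 [ 598.37832717 -110.50756016  190.52869369] [0.01147447 0.58362703 0.87260789]
```

View pics/w1.png

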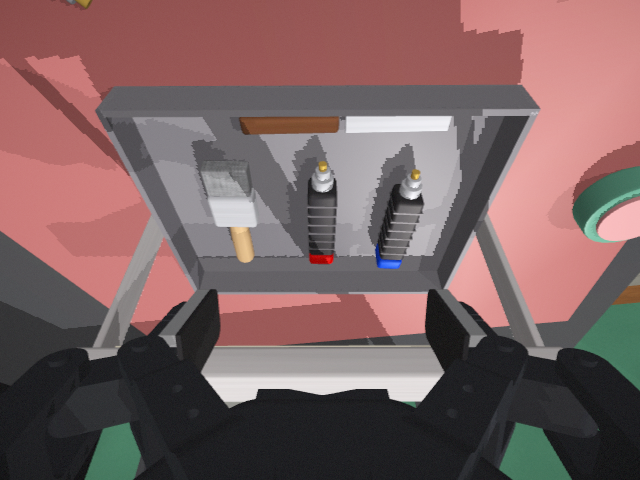

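The wrist view shows the red handpiece between brush and blue one, nose tip at (322,165), red cap at (321,259). The lamp is beyond the jaws at the bottom of the picture. I'll measure it from these pixels.

```bash
python3 - <<'E'
from H import *
np.set_printoptions(precision=1,suppress=True)
w=np.load('w1.npz');p=w['p'];pos=w['pos'];rot=w['rot'];dep=w['d']
cv2.imwrite('pics/w1c.png',cv2.resize(p[145:280,260:400,::-1],None,fx=4.4,fy=4.4,interpolation=cv2.INTER_CUBIC))
def wz(uv,z):
    o,d=wray(uv,pos,rot);return o+d*(z-o[2])/d[2]
h=cv2.cvtColor(p,cv2.COLOR_RGB2HSV)
m=((h[...,0]<8)|(h[...,0]>172))&(h[...,1]>200)&(h[...,2]>90)
m[:,:280]=0;m[:,360:]=0;m[:235]=0;m[275:]=0
ys,xs=np.nonzero(m);print(xs.min(),xs.max(),ys.min(),ys.max())
print('cap top edge',wz((xs.min(),ys.min()),33),wz((xs.max(),ys.min()),33))
print('nose',wz((322,164),19))
# depth point cloud on grip
K=optics.camera_params('wrist')['mtx'];T=optics.camera_params('wrist')['T_tool_cam']
v,u_=np.mgrid[140:275,290:360]
z=dep[140:275,290:360];P=np.stack([(u_-K[0,2])/K[0,0]*z,(v-K[1,2])/K[1,1]*z,z],-1).reshape(-1,3)
W=(P@T[:3,:3].T+T[:3,3])@rot.T+pos
s=(W[:,2]>27)&(W[:,2]<40);Q=W[s]
print(len(Q),np.percentile(Q[:,2],[5,50,95]))
r=cv2.minAreaRect(Q[:,:2].astype(np.float32));print(r)
f=(W[:,2]<15);print('floor z',np.percentile(W[f][:,2],[10,50,90]))
E
```

```text
310 332 254 263
cap top edge [ 553.3 -266.7   33. ] [ 575.6 -271.2   33. ]
nose [ 586.5 -166.6   19. ]
1978 [28.4 31.8 32.8]
((572.2191772460938, -234.3052978515625), (112.15756225585938, 26.77019500732422), 77.67213439941406)
floor z [3.4 4.1 4.9]
```

View pics/w1c.png

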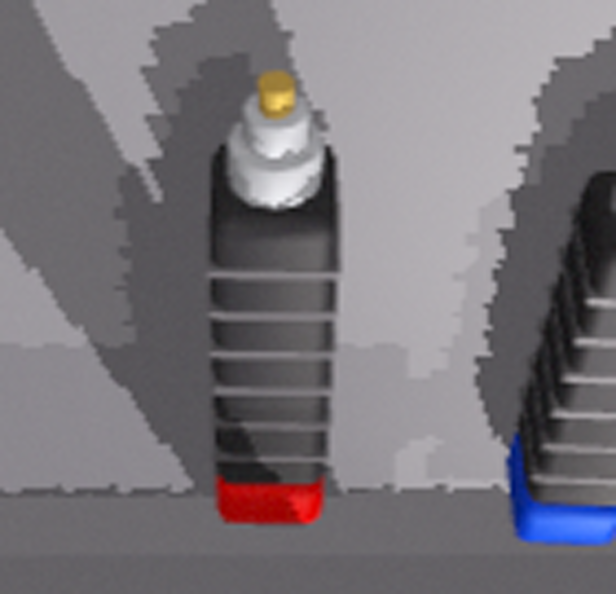

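```bash
python3 - <<'E'
from H import *
np.set_printoptions(precision=2,suppress=True)
u=np.array([.2125,.977]);u/=np.linalg.norm(u);hc=np.array([573.4,-227.8])
R=lean(u,.6);g=np.r_[hc+15*u,33.5]
ctrl.gripper_to(52,60)
ctrl.move_l(g-60*R[:,2],R,vel=150)
r=ctrl.move_l(g,R,vel=80,threshold=12)
s=sensors.read_state();print(r,s['t'],s['eef_pos']-g,s['force'],s['grip_width'])
ctrl.gripper_to(15,60)
s=sensors.read_state();print(s['t'],s['eef_pos']-g,s['force'],s['grip_width'])
p,d=optics.grab_frame('wrist');cv2.imwrite('pics/w2.png',p[:,:,::-1])
p,d=optics.grab_frame('scene');cv2.imwrite('pics/s2.png',cv2.resize(p[200:470,120:400,::-1],None,fx=2,fy=2))
E
```

```text
False 5.3917 [ 0.37 -0.06  0.27] [-0.36  0.03  1.05] 51.93157957493823
5.7417 [0.8  0.36 0.83] [0.79 2.91 3.1 ] 24.73254160084336
```

View pics/w2.png

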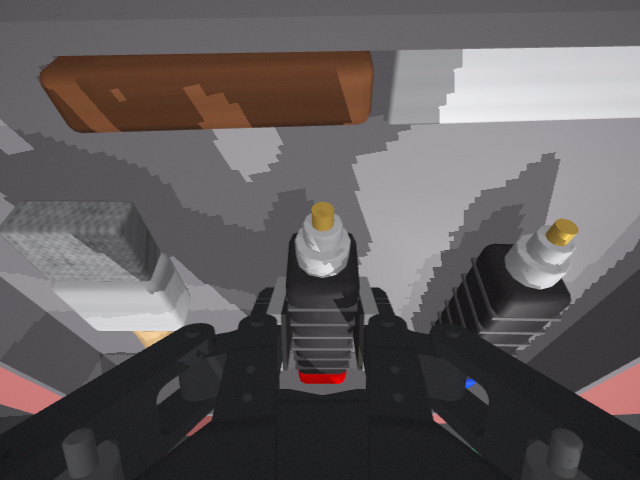

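View pics/s2.png

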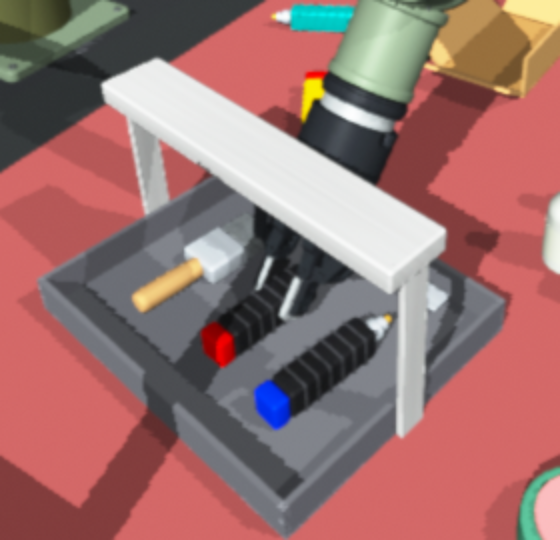

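The jaws hold the squared grip ahead of the cap (wrist picture, about (322,330)), clear of the lamp. Next I withdraw along the tool axis, then move out sideways under the lamp.

```bash
python3 - <<'E'
from H import *
np.set_printoptions(precision=2,suppress=True)
u=np.array([.2125,.977]);u/=np.linalg.norm(u)
R=lean(u,.6);ctrl.gripper_to(15,80)
p0=sensors.read_state()['eef_pos']
a=p0-68*R[:,2]
ctrl.move_l(a,R,vel=100);s=sensors.read_state();print(s['t'],s['grip_width'],s['force'])
b=a+np.r_[u*130,0];ctrl.move_l(b,R,vel=200)
ctrl.move_l(b+np.array([-40,60,90]),R,vel=200)
Rc=lean((-np.sin(-.007),np.cos(-.007)),.6)
ctrl.move_ptp(np.array([540,255,200.]),Rc)
s=sensors.read_state();print(s['t'],s['eef_pos'],s['grip_width'],s['force'])
p,d=optics.grab_frame('wrist');cv2.imwrite('pics/w3.png',p[:,:,::-1]);np.savez('w3.npz',p=p,d=d,pos=s['eef_pos'],rot=s['eef_rot'])
p,d=optics.grab_frame('scene');cv2.imwrite('pics/s3.png',p[:,:,::-1])
E
```

```text
6.9 24.219054252020257 [ 1.23  0.08 -1.79]
9.3917 [540.26 253.51 199.21] 24.59926285053124 [-0.47 -0.37 -2.42]
```

View pics/w3.png

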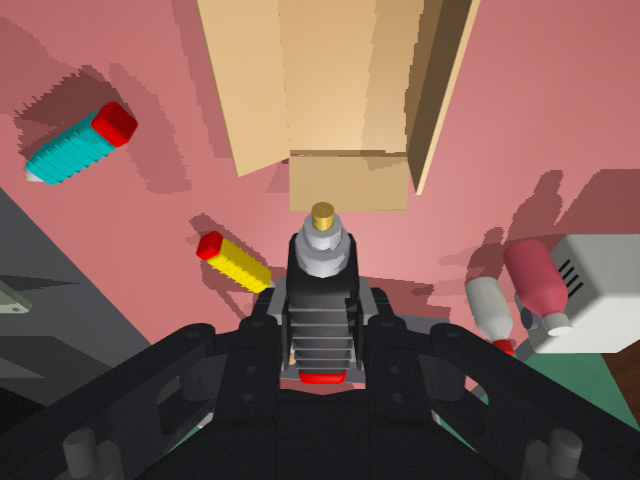

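View pics/s3.png

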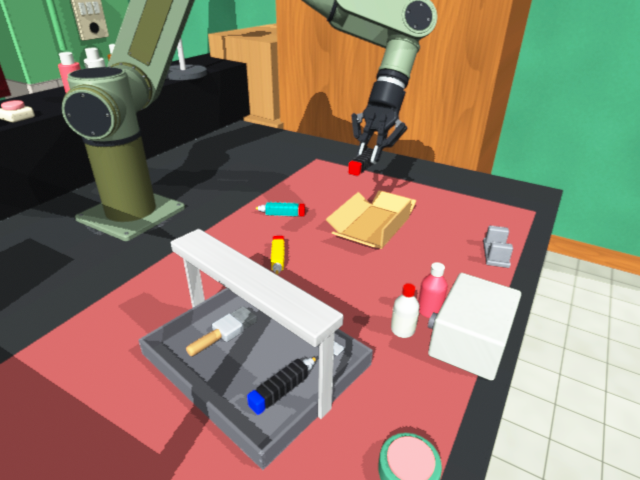

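The handpiece sits unchanged in the jaws (nose tip at (322,205), as before). The right crease of the carton runs from (290,155) to (408,155), and the near crease is at column about 287.

```bash
python3 - <<'E'
from H import *
np.set_printoptions(precision=1,suppress=True)
w=np.load('w3.npz');p=w['p'];pos=w['pos'];rot=w['rot'];dep=w['d']
cv2.imwrite('pics/w3c.png',cv2.resize(p[0:220,180:500,::-1],None,fx=2.4,fy=2.4,interpolation=cv2.INTER_CUBIC))
wz=lambda uv,z:(lambda o,d:o+d*(z-o[2])/d[2])(*wray(uv,pos,rot))
print('R crease',[wz(q,4) for q in [(290,152),(350,152),(406,152)]])
print('near crease',[wz(q,4) for q in [(287,150),(286,80),(285,10)]])
print('right edge',[wz(q,30) for q in [(290,210),(407,210)]],'near edge',[wz(q,30) for q in [(239,176),(200,10)]],'far top',[wz(q,58) for q in [(419,194),(477,5)]])
K=optics.camera_params('wrist')['mtx'];T=optics.camera_params('wrist')['T_tool_cam']
v,u_=np.mgrid[0:480,0:640]
P=np.stack([(u_-K[0,2])/K[0,0]*dep,(v-K[1,2])/K[1,1]*dep,dep],-1)
W=(P@T[:3,:3].T+T[:3,3])@rot.T+pos
for q in [(340,60),(340,120),(350,160),(350,180),(350,200),(350,207),(260,100),(240,100),(270,100),(225,100),(445,80),(430,150)]: print(q,W[q[1],q[0]])
np.save('W3.npy',W)
E
```

```text
R crease [array([510.9, 190.7,   4. ]), array([564. , 190.3,   4. ]), array([613.4, 189.9,   4. ])]
near crease [array([508.5, 192.8,   4. ]), array([513.1, 255.1,   4. ]), array([516.4, 300.4,   4. ])]
right edge [array([508.8, 144.1,  30. ]), array([618.6, 143.3,  30. ])] near edge [array([468.8, 185.5,  30. ]), array([470.1, 308.6,  30. ])] far top [array([615.2, 189.9,  58. ]), array([617.7, 318.1,  58. ])]
(340, 60) [552.8 268.1   1.6]
(340, 120) [554.2 221.6   3.6]
(350, 160) [564.  185.1   8.6]
(350, 180) [564.3 170.4  18.4]
(350, 200) [564.8 153.4  26.6]
(350, 207) [565.  147.3  29.6]
(260, 100) [494.4 247.5  18.7]
(240, 100) [481.6 251.4  25.8]
(270, 100) [500.9 245.   14.3]
(225, 100) [472.9 255.   32.4]
(445, 80) [615.8 274.8  46.6]
(430, 150) [616.2 227.6  52.9]
```

View pics/w3c.png

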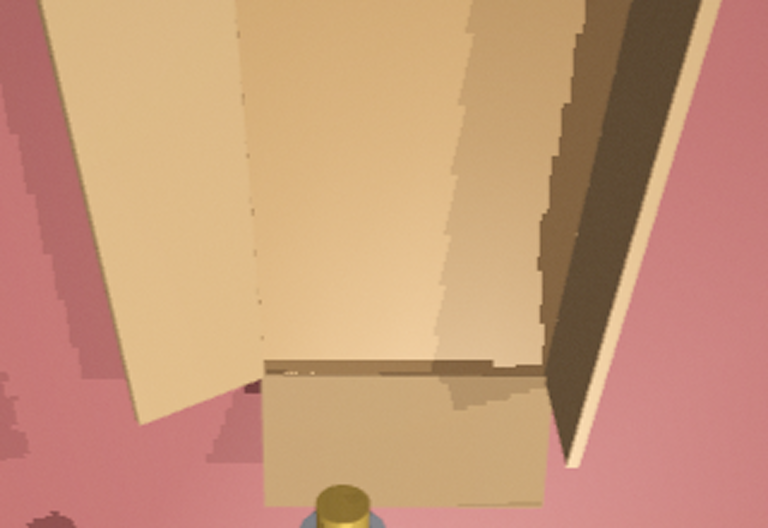

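```bash
python3 - <<'E'
from H import *
np.set_printoptions(precision=2,suppress=True)
Rc=lean((.007,1),.6)
ctrl.move_l(np.array([558,285,70.]),Rc,vel=150)
ctrl.move_l(np.array([558,285,40.]),Rc,vel=80)
s=sensors.read_state();print(s['t'],s['eef_pos'],s['force'])
r=ctrl.move_l(np.array([558,285,31.]),Rc,vel=15,threshold=5)
s=sensors.read_state();print(r,s['t'],s['eef_pos'],s['force'],s['grip_width'])
p,d=optics.grab_frame('wrist');cv2.imwrite('pics/w4.png',p[:,:,::-1])
p,d=optics.grab_frame('scene');cv2.imwrite('pics/s4.png',cv2.resize(p[150:270,290:450,::-1],None,fx=4.5,fy=4.5,interpolation=cv2.INTER_CUBIC))
E
```

```text
11.0667 [557.46 284.6   39.07] [ 0.1  -0.91 -1.22]
True 11.5583 [558.22 285.16  33.37] [1.31 1.02 4.78] 24.42586711913657
```

View pics/w4.png

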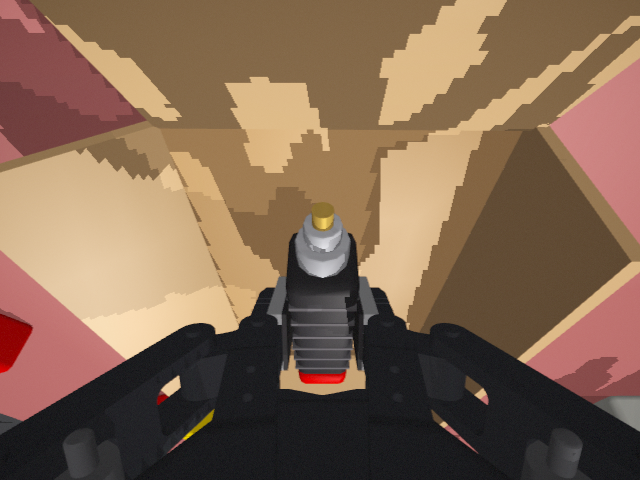

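View pics/s4.png

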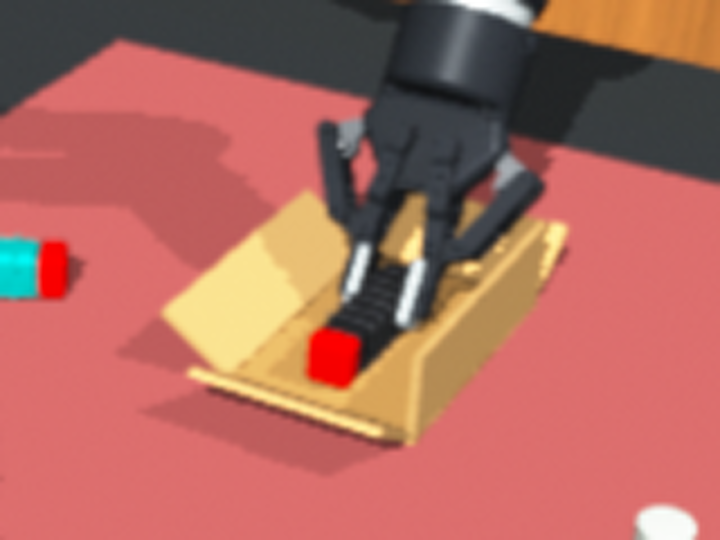

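Contact came at TCP height 33.4, the height predicted for lying on the base. Both pictures show the handpiece inside the carton, with the left crease at row 128 in the wrist view. Release and retreat.

```bash
python3 - <<'E'
from H import *
np.set_printoptions(precision=2,suppress=True)
s=sensors.read_state();pos,rot=s['eef_pos'],s['eef_rot']
wz=lambda uv,z:(lambda o,d:o+d*(z-o[2])/d[2])(*wray(uv,pos,rot))
print('left crease',wz((160,128),4),wz((320,129),4),wz((545,129),4))
ctrl.gripper_to(44)
s=sensors.read_state();print(s['force'],s['grip_width'],s['eef_pos'])
Rc=lean((.007,1),.6)
p0=s['eef_pos']
ctrl.move_l(p0-170*Rc[:,2],Rc,vel=180)
ctrl.gripper_to(0)
s=sensors.read_state();print(s['t'],s['eef_pos'],s['grip_width'],s['force'])
p,d=optics.grab_frame('wrist');cv2.imwrite('pics/w5.png',p[:,:,::-1]);np.savez('w5.npz',p=p,d=d,pos=s['eef_pos'],rot=s['eef_rot'])
E
```

```text
left crease [511.99 352.63   4.  ] [557.86 352.     4.  ] [622.58 351.56   4.  ]
[ 0.58  0.08 -1.42] 43.551498996499944 [556.57 284.44  30.98]
13.5667 [557.28 380.31 171.21] 0.17788742701635868 [-0.22 -0.32 -0.19]
```

View pics/w5.png

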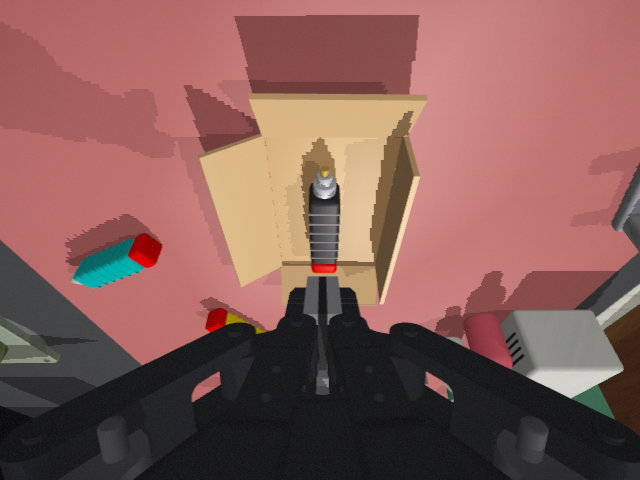

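The handpiece lies lengthwise on the base (nose tip (325,172), cap (324,268)). I'll measure its clearance from both creases, and the three panel edges.

```bash
python3 - <<'E'
from H import *
np.set_printoptions(precision=1,suppress=True)
w=np.load('w5.npz');p=w['p'];pos=w['pos'];rot=w['rot'];dep=w['d']
cv2.imwrite('pics/w5c.png',cv2.resize(p[80:320,180:450,::-1],None,fx=2.5,fy=2.5,interpolation=cv2.INTER_CUBIC))
wz=lambda uv,z:(lambda o,d:o+d*(z-o[2])/d[2])(*wray(uv,pos,rot))
print('nose',wz((325,168),18),'cap end',wz((324,272),32),wz((312,265),32),wz((337,265),32))
print('Lcrease',wz((262,136),4),wz((410,136),4),'Rcrease',wz((282,263),4),wz((380,263),4))
print('Ledge',[wz(q,30) for q in [(250,95),(427,98)]],'Redge',[wz(q,30) for q in [(282,304),(378,304)]],'Nedge',[wz(q,30) for q in [(201,156),(242,287)]])
E
```

```text
nose [558.9 333.6  18. ] cap end [557.8 212.4  32. ] [546.  224.6  32. ] [570.6 224.5  32. ]
Lcrease [511.5 353.    4. ] [623.1 352.3   4. ] Rcrease [510.9 189.2   4. ] [620.3 188.5   4. ]
Ledge [array([513.6, 399. ,  30. ]), array([620.9, 396.4,  30. ])] Redge [array([508.5, 143.5,  30. ]), array([620.7, 142.7,  30. ])] Nedge [array([471.7, 354.4,  30. ]), array([468.7, 181.1,  30. ])]
```

View pics/w5c.png

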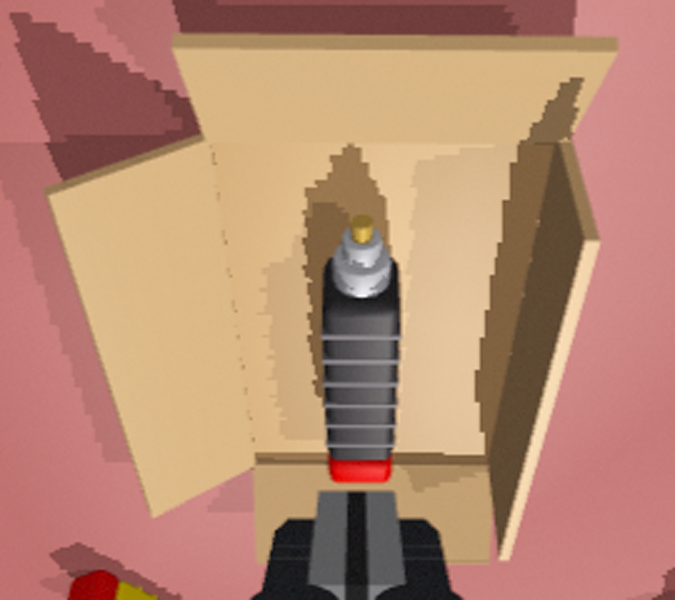

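The handpiece spans y from about 209 to 333, between the creases at about 187 and 354, so the panels have room. Folding the left panel first, since the tool is already on that side.

```bash
cat >> H.py <<'E'
CC=np.array([563.,270.])
def fold(u,L,th,flip,phi0=.45,t=3.,mid=0.,stand=8.,s0=6.):
    u=np.array([u[0],u[1],0.]);Z=np.array([0,0,1.]);R=lean(u,th,flip);zt=R[:,2];xo=-R[:,0] if flip else R[:,0]
    v=np.array([-u[1],u[0],0]);cr=np.r_[CC,4.]+u*L+v*mid
    def tcp(ph):
        t_=t
        n=np.sin(ph)*u-np.cos(ph)*Z; e=np.cos(ph)*u+np.sin(ph)*Z
        K=cr+50*e+t_*n+s0*zt if ph<np.pi/2-th else cr+(50-s0)*e+t_*n
        return K+11*xo-25*zt
    a=tcp(phi0)+stand*u
    print('tip low z',(a+25*zt+11*xo)[2])
    ctrl.move_ptp(a-130*zt+20*u,R)
    ctrl.move_l(a-20*zt,R,vel=150);hit=ctrl.move_l(a,R,vel=60,threshold=8)
    s=sensors.read_state();print('at start',hit,s['t'],s['eef_pos']-a,s['force'])
    if hit: return False
    f0=s['force']
    for ph in np.arange(phi0,1.46,.12):
        ctrl.move_l(tcp(ph),R,vel=70)
        s=sensors.read_state();print('%.2f'%ph,(s['force']-f0).round(1),end=' ')
        if np.linalg.norm(s['force']-f0)>25: print('STOP');return False
    h=ctrl.move_l(tcp(1.57)-6*u,R,vel=25,threshold=8)
    s=sensors.read_state();print('\nend',h,s['t'],(s['eef_pos']-tcp(1.57)).round(1),(s['force']-f0).round(1))
    ctrl.hold(.15)
    ctrl.move_l(s['eef_pos']+25*u,R,vel=80)
    ctrl.move_l(sensors.read_state()['eef_pos']-110*zt,R,vel=200)
    return True
E
python3 - <<'E'
from H import *
print(fold((0,1),84.,.6,False))
s=sensors.read_state();print(s['t'])
p,d=optics.grab_frame('wrist');cv2.imwrite('pics/w6.png',p[:,:,::-1]);np.savez('w6.npz',p=p,d=d,pos=s['eef_pos'],rot=s['eef_rot'])
p,d=optics.grab_frame('scene');cv2.imwrite('pics/s6.png',cv2.resize(p[150:270,290:450,::-1],None,fx=4.5,fy=4.5,interpolation=cv2.INTER_CUBIC))
E
```

```text
tip low z 5.672787294354633
at start False 15.7 [-0.41706976 -0.47331434 -0.8295785 ] [-0.47049006  0.94407593  0.13707732]
0.45 [ 0.5 -1.2  0.3] 0.57 [-0.  -0.7  0.3] 0.69 [-0.8 -0.6 -0.4] 0.81 [ 0.2 -1.2 -0.5] 0.93 [ 0.6 -1.2  0. ] 1.05 [ 1.1 -1.1  0. ] 1.17 [ 0.5 -0.5  0.8] 1.29 [-0.1 -1.  -1.2] 1.41 [-0.4  0.   0.2] 
end False 18.6333 [-0.1 -4.6 -0. ] [-0.3  3.5 -0.2]
True
19.9667
```

View pics/w6.png

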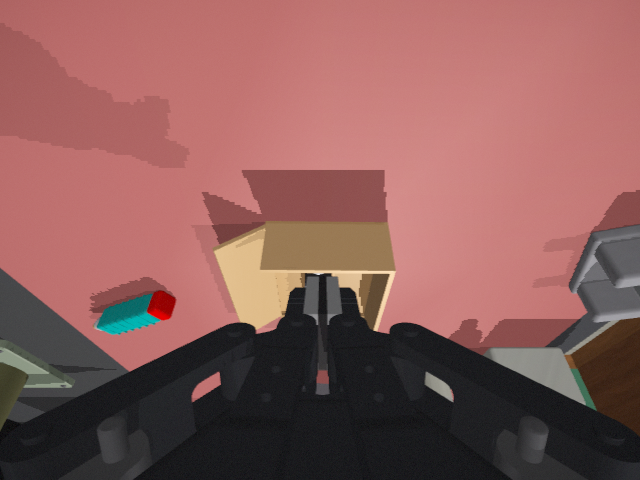

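View pics/s6.png

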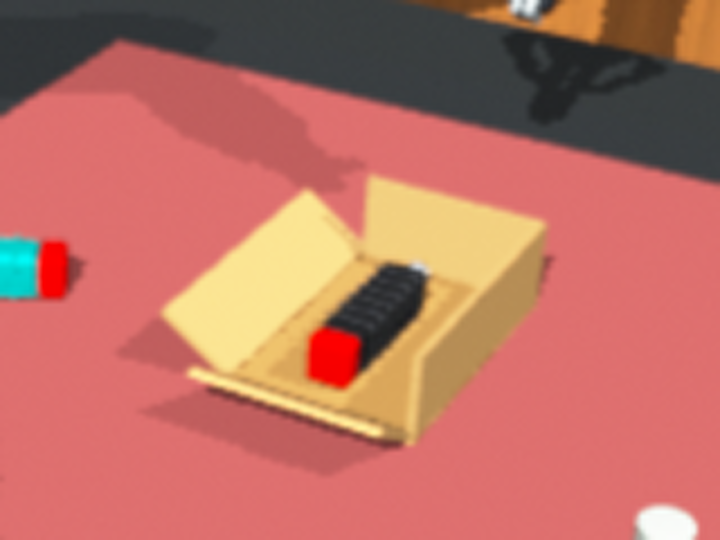

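The left panel is up in both pictures. I'll check how upright it is from its bottom edge (row 222) and top edge (row 271).

```bash
python3 - <<'E'
from H import *
np.set_printoptions(precision=1,suppress=True)
w=np.load('w6.npz');p=w['p'];pos=w['pos'];rot=w['rot'];dep=w['d']
wz=lambda uv,z:(lambda o,d:o+d*(z-o[2])/d[2])(*wray(uv,pos,rot))
print(wz((266,222),2),wz((388,222),2),wz((260,269),54),wz((394,271),54))
K=optics.camera_params('wrist')['mtx'];T=optics.camera_params('wrist')['T_tool_cam']
v,u_=np.mgrid[0:480,0:640]
P=np.stack([(u_-K[0,2])/K[0,0]*dep,(v-K[1,2])/K[1,1]*dep,dep],-1)
W=(P@T[:3,:3].T+T[:3,3])@rot.T+pos
Q=W[226:266,275:380].reshape(-1,3)
c,*_=np.linalg.lstsq(np.c_[Q[:,2],Q[:,0],np.ones(len(Q))],Q[:,1],rcond=None);print(c,'lean-in per z ->phi',np.pi/2-np.arctan(c[0]), Q[:,2].min(),Q[:,2].max())
print(W[400:,300:340,2].shape)
g=W[100:150,200:400].reshape(-1,3);print('bench z',np.median(g[:,2]))
E
```

```text
[512.  356.4   2. ] [621.  356.6   2. ] [513.  358.2  54. ] [619.6 355.6  54. ]
[  0.5  -0.  346.5] lean-in per z ->phi 1.0727964303210096 4.505067121958348 209.98694537622598
(80, 40)
bench z 0.08141662899954838
```

```bash
sed -i 's/tcp(1.57)-6\*u,R,vel=25,threshold=8/tcp(1.57)-16*u,R,vel=30,threshold=12/' H.py
cat >> H.py <<'E'
def repush(u,L,th,flip,s0=6.,t=3.,thr=12):
    u=np.array([u[0],u[1],0.]);R=lean(u,th,flip);zt=R[:,2];xo=-R[:,0] if flip else R[:,0]
    a=np.r_[CC,4.]+u*L+np.array([0,0,50-s0])+t*u+11*xo-25*zt
    ctrl.move_l(a+20*u,R,vel=150)
    h=ctrl.move_l(a-16*u,R,vel=30,threshold=thr)
    s=sensors.read_state();print('repush',h,(s['eef_pos']-a).round(1),s['force'].round(1))
    ctrl.hold(.1);ctrl.move_l(a+25*u,R,vel=100);ctrl.move_l(a+25*u-110*zt,R,vel=200)
def fitface(f,sl,axis):
    w=np.load(f);pos=w['pos'];rot=w['rot'];dep=w['d']
    K=optics.camera_params('wrist')['mtx'];T=optics.camera_params('wrist')['T_tool_cam']
    v,u_=np.mgrid[0:480,0:640]
    P=np.stack([(u_-K[0,2])/K[0,0]*dep,(v-K[1,2])/K[1,1]*dep,dep],-1)
    W=(P@T[:3,:3].T+T[:3,3])@rot.T+pos
    Q=W[sl].reshape(-1,3);Q=Q[(Q[:,2]<60)&(Q[:,2]>2)]
    c,*_=np.linalg.lstsq(np.c_[Q[:,2],Q[:,1-axis],np.ones(len(Q))],Q[:,axis],rcond=None)
    print('face slope d/dz',c[0],'n',len(Q),'resid',np.std(np.c_[Q[:,2],Q[:,1-axis],np.ones(len(Q))]@c-Q[:,axis]))
E
python3 - <<'E'
from H import *
fitface('w6.npz',np.s_[226:264,275:300],1);fitface('w6.npz',np.s_[226:264,350:380],1)
repush((0,1),84.,.6,False)
s=sensors.read_state();print(s['t'])
p,d=optics.grab_frame('wrist');np.savez('w7.npz',p=p,d=d,pos=s['eef_pos'],rot=s['eef_rot'])
fitface('w7.npz',np.s_[226:264,275:300],1);fitface('w7.npz',np.s_[226:264,350:380],1)
cv2.imwrite('pics/w7.png',p[:,:,::-1])
E
```

```text
face slope d/dz 0.0024935125189477197 n 948 resid 0.5397612454718063
face slope d/dz 0.0026107038642846853 n 1134 resid 0.5475774465913128
repush True [-0.1 -4.4 -0. ] [0.5 3.4 3.1]
23.0667
face slope d/dz 0.0026335140555050385 n 943 resid 0.5424705012505281
face slope d/dz 0.0015136340098067247 n 1102 resid 0.5563055591703607
```

Left panel is upright: face slope 0.003 and the repush met the hard stop at the same place. Now the right panel.

```bash
python3 - <<'E'
from H import *
ctrl.move_ptp(np.array([480,270,280.]),lean((0,1),.05))
print(fold((0,-1),84.,.6,True))
s=sensors.read_state();print(s['t'],s['q'])
p,d=optics.grab_frame('wrist');cv2.imwrite('pics/w8.png',p[:,:,::-1]);np.savez('w8.npz',p=p,d=d,pos=s['eef_pos'],rot=s['eef_rot'])
p,d=optics.grab_frame('scene');cv2.imwrite('pics/s8.png',cv2.resize(p[150:270,290:450,::-1],None,fx=4.5,fy=4.5,interpolation=cv2.INTER_CUBIC))
E
```

```text
tip low z 5.672787294354633
at start False 26.6667 [-0.44994183  0.22722453 -0.49548368] [-1.10214352 -0.14544489 -0.23738494]
0.45 [ 2.1  0.7 -0.1] 0.57 [ 0.8 -0.2  0.4] 0.69 [0.4 0.3 0.1] 0.81 [ 1.7 -0.2  0.4] 0.93 [ 0.8  0.6 -0.2] 1.05 [3.  0.1 0.3] 1.17 [ 1.9 -0.3 -0.2] 1.29 [ 1.3  0.6 -0.5] 1.41 [1.3 1.  1.2] 
end True 29.4417 [ 0.5  3.8 -0.7] [-0.2 -5.6  4.6]
True
30.7583 [-0.30661518  0.37006605  1.68322807  0.58609151  1.33813255 -0.51863877]
```

View pics/w8.png

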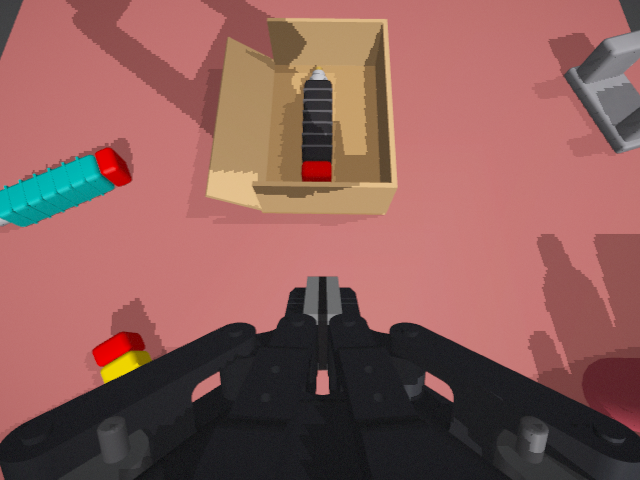

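View pics/s8.png

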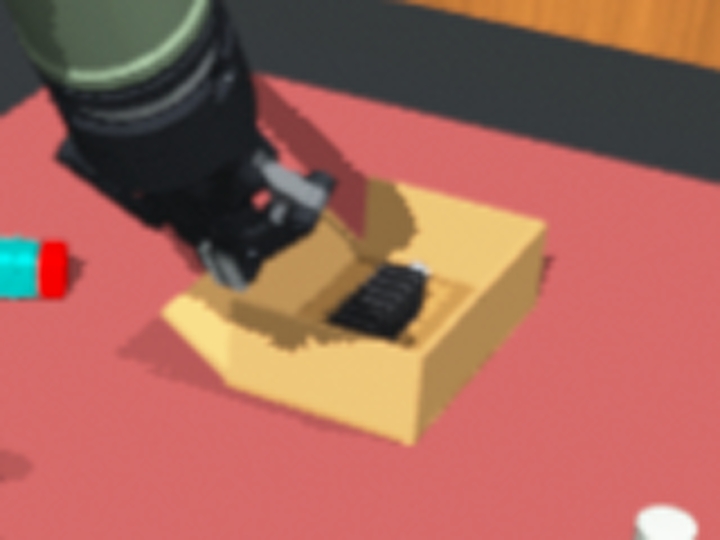

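The right panel is up and met its stop, with the handpiece still flat inside. Now the near panel, leaning the body toward the robot. It passes more than 25 mm above the turquoise tool.

```bash
python3 - <<'E'
from H import *
fitface('w8.npz',np.s_[192:208,275:380],1)
p=onz('top',(217,333),14);print('turq',p)
u=np.array([-1,0,0.]);R=lean(u,.45)
for a in ((455,270,40),(395,270,165),(480,270,75)): print(ctrl.solve_ik(np.array(a,float),R))
ctrl.move_ptp(np.array([400,200,260.]),lean((-1,0),.2))
print(fold((-1,0),54.,.45,False))
s=sensors.read_state();print(s['t'],s['q'])
p,d=optics.grab_frame('wrist');cv2.imwrite('pics/w9.png',p[:,:,::-1]);np.savez('w9.npz',p=p,d=d,pos=s['eef_pos'],rot=s['eef_rot'])
p,d=optics.grab_frame('scene');cv2.imwrite('pics/s9.png',p[:,:,::-1])
E
```

```text
face slope d/dz -0.003126488503386956 n 1672 resid 0.29605543420394004
turq [375.76590854 221.05299437  14.        ]
[ 0.48391383  0.281866    2.06706209 -0.49929033  0.43636862 -0.66970244]
[ 0.55993315 -0.07142475  2.11061148 -0.34787669  0.74460419 -0.7963318 ]
[ 0.45732334  0.23865313  2.01353926 -0.40056075  0.51500514 -0.8005875 ]
tip low z 8.075011033940353
at start False 33.7917 [-0.2400385  -0.06675504 -0.31695947] [-0.38038895 -0.4483792  -0.15571252]
0.45 [ 1.5  1.3 -0.4] 0.57 [0.7 1.  0.7] 0.69 [0.2 0.1 0.9] 0.81 [ 0.8 -0.  -0.2] 0.93 [0.7 0.7 0.3] 1.05 [ 0.1  0.4 -0.6] 1.17 [1.  1.2 0.1] 1.29 [ 0.5 -0.2  0.5] 1.41 [ 0.8  0.5 -0.3] 
end True 36.5917 [ 5.3 -0.6 -1.7] [-0.4  0.9  0.8]
True
37.9 [ 0.52805462 -0.03021885  2.07751482 -0.33584972  0.72771896 -0.83200062]
```

View pics/w9.png

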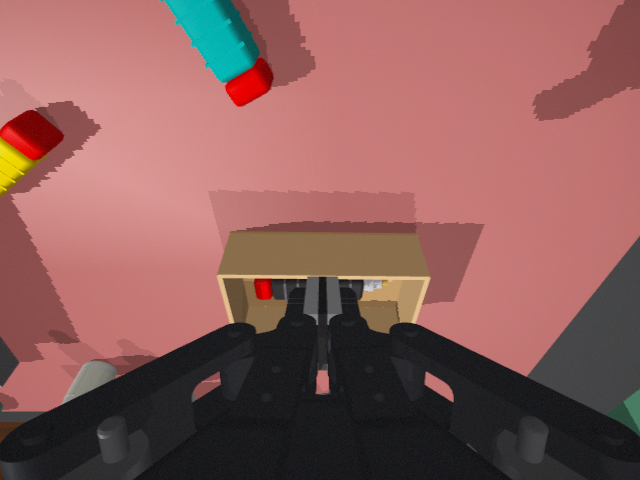

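View pics/s9.png

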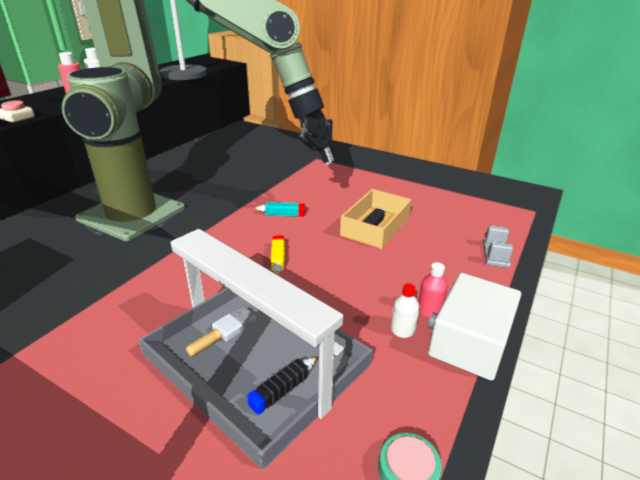

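All panels appear up, and the bottles, brush, spatula and blue handpiece are unmoved. I'll raise the arm and check the near face slope and the contents.

```bash
python3 - <<'E'
from H import *
fitface('w9.npz',np.s_[237:272,240:300],0);fitface('w9.npz',np.s_[237:272,345:410],0)
ctrl.move_l(sensors.read_state()['eef_pos']+np.array([0,0,60.]),vel=200)
ctrl.move_ptp(np.array([430,268,330.]),lean((-1,0),.05))
s=sensors.read_state();print(s['t'],s['force'])
p,d=optics.grab_frame('wrist');cv2.imwrite('pics/w10.png',p[:,:,::-1]);np.savez('w10.npz',p=p,d=d,pos=s['eef_pos'],rot=s['eef_rot'])
E
```

```text
face slope d/dz -0.002962181042317391 n 2093 resid 0.4982833917748341
face slope d/dz -0.0023789484652719855 n 2268 resid 0.49478435145771893
39.075 [-0.17629145 -0.20363504  0.27056291]
```

View pics/w10.png

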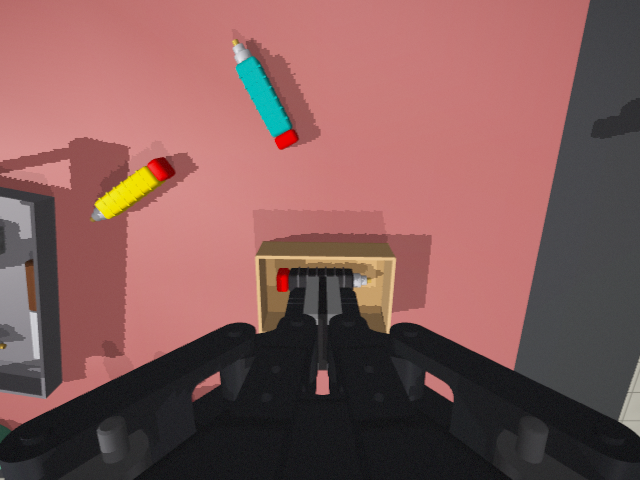

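The carton is closed on all sides, and the handpiece lies lengthwise inside it ((282,280) to (370,280)). The gripper is clear, so I hand the job in.

```bash
python3 - <<'E'
from H import *
a=np.load('scene0.npz')['p'].astype(int);p,d=optics.grab_frame('scene')
print('bottle region diff',np.abs(p[255:345,385:455].astype(int)-a[255:345,385:455]).mean(), 'bench ref',np.abs(p[380:420,380:420].astype(int)-a[380:420,380:420]).mean())
ctrl.hold(.3);print(sensors.read_state()['t']);ctrl.finish_job()
E
```

```text
bottle region diff 2.310793650793651 bench ref 2.7495833333333333
39.475
the job is handed in; nothing more can be done
```

The red-capped handpiece is packed in the carton with all three panels upright, and I handed the job in at about 39.5 s of the 72 s allowed. No verdict is reported, so this rests on my own checks.

- **Handpiece:** I gripped it leaning 0.6 rad from the +y side under the lamp, then drew it out along the tool axis. I set it down on the carton base at light contact (about 5 N) and released it. It lies flat along y, about 20 mm clear of both end creases.
- **Panels:** Left, right and near were folded in that order. Each final push stopped on its force limit. The faces measured upright by depth, with slopes of 0.003 or less. On the left panel the first push ended without reaching its force limit. A second push met the stop in the same place.
- **Other objects:** The bottle area of the scene picture matches the start to within image noise. The brush, spatula and blue handpiece are in the caddy as before in the last scene picture. The final wrist force was about zero, with the gripper well above the carton.
- **Disagreement:** The top and wrist cameras differed by 2–4 mm on the carton's position. I used values in between and let the force stops absorb the rest. No final check failed.

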